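# Park a plaster mould in the carrier, through its spring flaps

## Task

Lay the plaster mould lengthwise between the low rails of the mould carrier, in front of the orange spring flaps, then push it from behind through the flaps until it is fully home against the rubber pad inside, pressing it there gently with about 10 N for half a second (more than 20 N on the pad would chip the plaster). Draw back so that both flaps spring shut behind it, with the mould lying flat in the bay, and leave the other things on the bench alone.

Things in the scene. Friction and masses are not known exactly. Their poses are not given: they have to be found in the camera images.
- mould_mid (a point): Centre (half-way up) of the plaster mould: a loose white block 90 mm long (its x), 56 mm wide (its y), 45 mm high (z up), about 0.3 kg, a dark leaf shape on top. Its upright corners are cut at 45 degrees by 16 mm, so the end faces are 24 mm wide and the parallel sides 58 mm long. It stands on the bench, centre 22.5 mm up. Its two ends are alike: either may go first.
- carrier: Mould carrier, fixed to the bench, its place and yaw differ. Origin: at bench height under the middle of the line where the two flaps meet; x runs along the lane into the bay, y to its left, z up. Floor plate 90 mm wide, x = -140 to +230 mm, its top (the lane floor) 10 mm above the bench.
- apron (a point): Middle of the carrier's open apron, on the lane floor, 70 mm before the flap line (x = -70 mm of the carrier); axes as the carrier's. The two low rails (x = -135 to -5 mm) are 61 mm apart inside, 8 mm thick, tops 18 mm above the bench. The mould fits lengthwise with 2.5 mm to spare each side; centred here it stands clear of the flaps.
- bay (a point): Middle of the bay's floor, 110 mm past the flap line; axes as the carrier's. The bay (x = 0 to 213 mm) is open-topped between blue walls 72 mm apart inside, 6 mm thick, tops 56 mm above the bench. Too narrow for fingers beside the mould, but closed fingers can follow behind it from above, tips down to 15 mm above the bench.
- flap_left (a joint): Left (+y) orange spring flap, 34 mm long, 3 mm thick, 12 to 54 mm above the bench, hinged at the bay's left wall on the flap line. 0 = closed across the lane, grows to 1.55 rad as it swings into the bay; it springs shut by itself. The pair resist with a few newtons. A flap can close once the mould's rear end is over 36 mm past the flap line and nothing else is in its way.
- flap_right (a joint): Right (-y) flap, the mirror image of the left one.
- backstop: Blue wall across the bay's far end, 213 mm past the flap line (origin: bottom middle of its near face). It carries a rod with a black rubber pad, 40 x 28 mm, centred 32 mm above the bench. How far the pad stands out differs and is not measured: its face is 136 to 166 mm past the flap line, found by feel or seen from above. It gives 1 mm per 4 N. With the mould home its rear end is 46 to 76 mm past the flaps.
- slip_tub: Bystander: short white tub with a yellow lid, 68 mm across, 60 mm high; origin under it on the bench.
- sprayer: Bystander: black hand sprayer, 167 mm high; origin under it on the bench.
- tool_cup: Bystander: terracotta cup, 72 mm across, 70 mm high; origin under it on the bench.
- wood_rib: Bystander: wooden spatula lying flat; origin under it on the bench.
- glaze_brush: Bystander: brush lying flat; origin under it on the bench.
- glaze_bowl: Bystander: blue bowl, 110 mm across, 50 mm high; origin under it on the bench.
- red_can: Bystander: red can, 66 mm across, 110 mm high; origin under it on the bench.
- mould: The same plaster mould as a body; origin at the centre of its underside.
There are look-alikes about, which are no part of the job. Of the things shaped like the mould, the white one is meant.

How it is judged:
On the way, in this order (a step that is already met when the one before it is completed fails the run):
1. the mould lies flat and lengthwise between the apron's rails, in front of the closed flaps (z of mould_mid in the frame of carrier between 0.0285 and 0.0365 m and angle between mould_mid's own z axis and vertical below 0.08 rad and x of mould_mid in the frame of carrier between -0.115 and -0.044 m and y of mould_mid in the frame of carrier between -0.007 and 0.007 m and angle between the x axis of mould_mid and the x axis of carrier, either way round below 0.12 rad and value of joint each of flap_left, flap_right below 0.1 rad), for 0.2 s.
2. the mould is half-way through, holding both flaps open (z of mould_mid in the frame of carrier between 0.0285 and 0.0365 m and angle between mould_mid's own z axis and vertical below 0.08 rad and x of mould_mid in the frame of carrier between 0 and 0.07 m and value of joint each of flap_left, flap_right above 0.6 rad), for 0.05 s.
3. the mould is pressed against the rubber pad with at least 5 N for 0.2 s (z of mould_mid in the frame of carrier between 0.0285 and 0.0365 m and angle between mould_mid's own z axis and vertical below 0.08 rad and x of mould_mid in the frame of carrier above 0.085 m and contact force between mould and backstop above 5 N), for 0.2 s.
At the end, for the whole second after the job is handed in: The mould rests flat on the bay floor (tilt under 0.08 rad, centre 28.5 to 36.5 mm above the carrier's underside), within 10 mm of the lane's middle, its centre 85 to 130 mm beyond the flap line, after having been pressed against the pad; both flaps are shut (under 0.08 rad) (z of mould_mid in the frame of carrier between 0.0285 and 0.0365 m and angle between mould_mid's own z axis and vertical below 0.08 rad and x of mould_mid in the frame of carrier between 0.085 and 0.13 m and y of mould_mid in the frame of carrier between -0.01 and 0.01 m and value of joint each of flap_left, flap_right below 0.08 rad and linear speed of mould below 0.01 m/s); the robot touches nothing.
It fails at once if the mould is pushed against the pad with more than 20 N (contact force between mould and backstop above 20 N).
It fails at once if another thing on the bench is moved by more than 30 mm (distance of any of slip_tub, sprayer, tool_cup, wood_rib, glaze_brush, glaze_bowl, red_can from where it was at the start of the episode above 0.03 m).
It also fails if it takes over 64 s, if anything falls off the work surface, if the arm or the gripper's body presses on something with over 40 N, if the wrist force passes 120 N, or if a joint passes its speed limit or range.

## Robot

A 6-joint arm with a two-finger parallel gripper is mounted at the origin on the work surface. World frame = base frame: x ahead of the robot, y to its left, z up, the work surface at z = 0. Lengths are in m, angles in rad, forces in N, time in s.
With the tool pointing down it reaches from about 0.375 to 0.9 m from the base axis. Payload 3.1 kg.
Tool frame: the origin (TCP) lies at the centre of the arm's flange, where the gripper is bolted on; the fingertips stand 182 mm ahead of it and the grasp point (between the pads) lies 164 mm ahead of it; z points along the fingers, y is the line along which they close (so a half turn about z gives the same grasp; the last joint's range is limited). The gripper opens to 87 mm and grips with 3 to 60 N. Pads are 19 mm wide; open, the fingers measure 117 mm over their backs; the gripper's body (75 mm by 190 mm) begins 51 mm behind the grasp point.
Start: joints at [-1.488, 0.527, 1.433, -0, 1.181, -0.178], TCP at [0.162, -0.604, 0.405] pointing down, gripper open.
Joint ranges: [-3.08, 3.08], [-0.75, 2.2], [0.22, 2.44], [-1.43, 4.57], [0, 2.65], [-2.85, 2.85]. Speed limits (rad/s): [2.79, 2.79, 3.14, 3.14, 3.14, 3.14].

## Interface

Orientations are given as a unit quaternion [x, y, z, w].
In Python, from rig import * gives the robot as it stands.
- The arm moves only by the tool move_arm, never from a script. Its argument "commands" is a list that holds one entry, the list of rows, each a list of 6 numbers: the shift along the tool's x, y, z in units of 40 mm (1.0 is 40 mm), then the turn, a rotation vector about the tool's x, y, z in rad. A call has 1 to 12 rows; each row is the pose to reach, as a shift and turn from the pose commanded when the call began, along the tool's axes at that moment; what a row does not reach only later rows make up. A row lasts 1/8 s, in which the tool goes at most 62.5 mm and 10.7 degrees, less where a joint would pass 70% of its speed; a pose out of reach is approached as far as the arm can. A call with a gripper value outside its range is refused whole. "claw" is the closure, from -1 (fully open) to 1 (shut), so that 0 is half open, set as the call begins (left out, the last holds). The fingers move at their own pace and stop on an object; "squeeze" is the grip in N (left out, the last holds). Time passes only in rows, so rows that repeat a pose let the fingers close. It gives the time, the measured TCP pose, the force, the opening and the grip force at its end, in the units of the state.
- get_obs(): the state, without advancing time (a new reading comes with each control period).
- camera(name): name is "scene" or "top" or "wrist"; returns a dict with "pixels" (420x560x3 uint8, blue, green, red), "range_z" (420x560 float32, m along the optical axis (not along the pixel's ray), 0 where there is no reading), "camera_matrix" (3x3 intrinsics, pixels), "D" ([k1, k2, p1, p2, k3] as OpenCV has them; the pictures are not rectified), "extrinsics" (4x4, takes a point from world to camera coordinates). Camera axes: x right, y up, looking along -z (the intrinsics and any distortion apply to the point x, -y, -z); pixel columns grow to the right and rows downward; lengths in m; the calibration is good to about 2 mm. A picture is of the moment at which its call begins.
- hand_in(): hands the job in; it is judged then, once.
The state is a dict: "time": time; "q": joint angles; "joint_velocities": joint speeds; "joint_torque": joint torques, N m; "position": TCP position; "tool_rot": TCP orientation; "ft_force": force on the tool from outside, world axes, zero at the start; "moment": the same for the moment, N m; "grip_width": finger opening in m; "grip_force": force on a finger pad.
Only numpy, scipy, OpenCV 4.12 (cv2) and the standard library are available. Lean on these libraries where they do the work, as an engineer would, in place of code of your own. Each camera call takes 0.05 s, during which the arm holds its last target. There are 200 camera calls.

## Working session

There is one attempt and no reset: what is moved stays moved. The work goes in short steps, Python scripts to look and compute and a tool call to move; the robot and the scene stay as the last step left them, time stands still between calls to the robot, and variables do not carry over. Pictures are saved under pics/ and viewed, at most 10 in all, crops included, and the job is handed in when it is done.

Besides the shell and the picture viewer there is one more tool, called after "Emit:" as name(argument=value, ...) on one line, values as JSON. move_arm: Moves the arm, as the interface text tells. Its arguments: {"type":"object","properties":{"commands":{"type":"array","items":{"type":"array","items":{"type":"array","items":{"type":"number"}}}},"claw":{"type":"number"},"squeeze":{"type":"number"}},"required":["commands"]}

```bash
mkdir -p pics; ls; cat > h.py <<'E'
from rig import *
import numpy as np, cv2
from scipy.spatial.transform import Rotation as R
def pts(c):
    h,w=c["range_z"].shape
    u,v=np.meshgrid(np.arange(w),np.arange(h))
    p=cv2.undistortPoints(np.stack([u,v],-1).reshape(-1,1,2).astype(np.float64),np.array(c["camera_matrix"],float),np.array(c["D"],float)).reshape(h,w,2)
    z=c["range_z"]
    P=np.stack([p[...,0]*z,-p[...,1]*z,-z],-1)
    E=np.linalg.inv(np.array(c["extrinsics"]))
    return P@E[:3,:3].T+E[:3,3]
E
python3 - <<'E'
from h import *
o=get_obs();print(o["time"],o["position"],o["tool_rot"],o["ft_force"])
for n in("top","scene"):
    c=camera(n);cv2.imwrite(f"pics/{n}0.png",c["pixels"]);np.save(f"{n}_p.npy",pts(c));np.save(f"{n}_c.npy",c["pixels"])
E
```

```text
pics
0.0 [ 0.16176747 -0.60334016  0.40377976] [ 9.91446112e-01  1.30512256e-01  5.40452834e-05 -1.07469190e-03] [-0.62606082 -0.20137402  0.53509722]
```

View pics/top0.png

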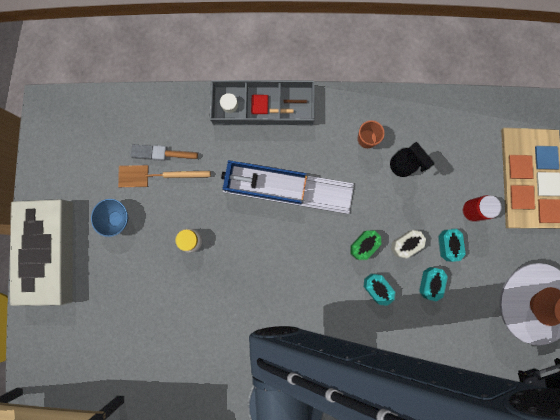

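View pics/scene0.png

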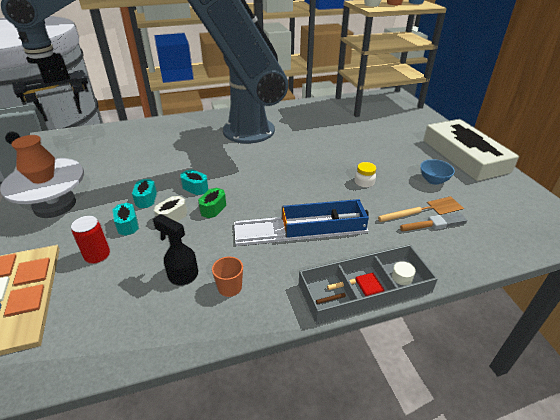

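The top view shows the white mould at (410,243), between green and teal look-alikes. The carrier has its apron at (332,195), its flap line near (305,188), and its bay and pad to the left at (255,180).

```bash
python3 - <<'E'
from h import *
P=np.load("top_p.npy");C=np.load("top_c.npy").astype(int)
def rect(m):
    x=P[m][:,:2].astype(np.float32);r=cv2.minAreaRect(x*1000);print(len(x),r,np.median(P[m][:,2]));return r
v,u=np.mgrid[:420,:560]
print(P[243,410],P[195,332],P[260,300])
m=(abs(u-410)<24)&(abs(v-243)<22)&(P[...,2]>.036)&(P[...,2]<.055)
# keep component containing centre
n,l=cv2.connectedComponents(m.astype(np.uint8));m=l==l[243,410]
rect(m);print("col",C[m].mean(0))
x=P[m][:,:2];
w,V=np.linalg.eigh(np.cov((x-x.mean(0)).T));print("mould mean",x.mean(0),np.degrees(np.arctan2(V[1,1],V[0,1])),w**.5)
z=P[...,2]
box=(u>212)&(u<362)&(v>150)&(v<218)
b=box&(z>.045)&(z<.065);n,l,s,_=cv2.connectedComponentsWithStats(b.astype(np.uint8));k=1+np.argmax(s[1:,4]);print("walls");rect(l==k)
b=box&(z>.0055)&(z<.065);b=cv2.morphologyEx(b.astype(np.uint8),cv2.MORPH_OPEN,np.ones((3,3)));n,l,s,_=cv2.connectedComponentsWithStats(b);k=1+np.argmax(s[1:,4]);print("all");rect(l==k)
o=box&(C[...,2]>150)&(C[...,0]<110)&(C[...,1]<160)
print("orange",o.sum(),P[o].mean(0),P[o].min(0),P[o].max(0))
crop=np.load("top_c.npy")[140:280,200:480];cv2.imwrite("pics/crop.png",cv2.resize(crop,None,fx=2.8,fy=2.8,interpolation=cv2.INTER_CUBIC))
E
```

```text
[ 0.46353878 -0.33961122  0.04290911] [ 0.60034968 -0.12448019  0.00837774] [ 4.12240402e-01 -3.39759253e-02 -2.67161707e-04]
567 ((461.1649475097656, -338.45263671875), (55.44640350341797, 89.31466674804688), 34.74722671508789) 0.04499297712635486
col [140.14462081 147.74779541 149.38977072]
mould mean [ 0.46154895 -0.3378679 ] 120.89042448707025 [0.01498288 0.0240538 ]
walls
588 ((632.6187744140625, 73.23211669921875), (240.28231811523438, 85.40898132324219), 80.79608917236328) 0.05504335830517981
all
4045 ((621.3858642578125, 6.9953765869140625), (375.12255859375, 90.21248626708984), 80.90778350830078) 0.011816238983669791
orange 24 [ 0.61633616 -0.04182668  0.04841024] [ 0.58180356 -0.04715061  0.00675366] [ 0.64895366 -0.03652147  0.05846361]
```

View pics/crop.png

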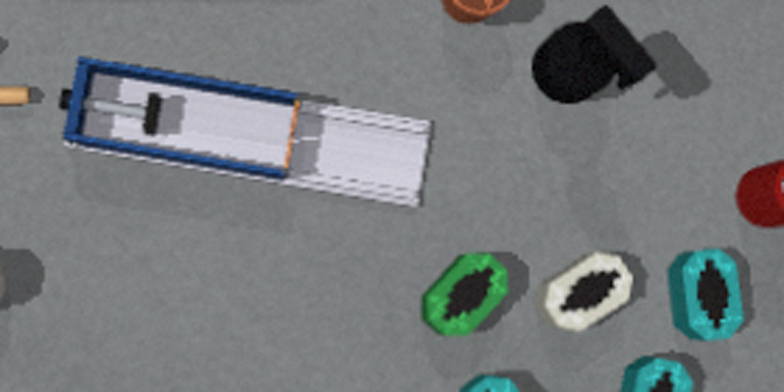

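The crop confirms the flaps are closed at crop (292,138), the pad is at crop (152,113), and the mould is at crop (588,292). The measured heights (0.045 and 0.055) and sizes match the given ones. Next I'll work out the hover move.

```bash
cat >> h.py <<'E'
def go(x,y,z,yd):
    "print shift units/turn to put TCP at x,y,z, tool y at yd degrees, pointing down"
    o=get_obs();r=R.from_quat(o["tool_rot"]);d=r.inv().apply(np.array([x,y,z])-o["position"])/.04
    a=np.radians(yd);ty=np.array([np.cos(a),np.sin(a),0]);tz=np.array([0,0,-1.]);tx=np.cross(ty,tz)
    t=(r.inv()*R.from_matrix(np.stack([tx,ty,tz],1))).as_rotvec()
    print(np.round(d,3),np.round(t,4))
E
python3 -c "
from h import *
go(.461,-.338,.38,33)"
```

```text
[ 8.943 -4.471  0.608] [-1.0000e-03 -2.1000e-03 -1.8849e+00]
```

Emit:
move_arm(commands=[[[8.94,-4.47,0.6,0,0,-1.885],[8.94,-4.47,0.6,0,0,-1.885],[8.94,-4.47,0.6,0,0,-1.885],[8.94,-4.47,0.6,0,0,-1.885],[8.94,-4.47,0.6,0,0,-1.885],[8.94,-4.47,0.6,0,0,-1.885],[8.94,-4.47,0.6,0,0,-1.885],[8.94,-4.47,0.6,0,0,-1.885],[8.94,-4.47,0.6,0,0,-1.885],[8.94,-4.47,0.6,0,0,-1.885],[8.94,-4.47,0.6,0,0,-1.885],[8.94,-4.47,0.6,0,0,-1.885]]], claw=-1)

```text
time: 1.6
position: [0.4608, -0.3384, 0.3805]
tool_rot: [0.478, 0.878, 0.0, -0.0]
ft_force: [-0.3, -0.5, -0.3]
grip_width: 0.0871
grip_force: 0.0
```

```bash
python3 - <<'E'
from h import *
o=get_obs();print(o["time"],o["position"],o["tool_rot"],o["q"],o["grip_width"])
c=camera("wrist");cv2.imwrite("pics/w1.png",c["pixels"]);P=pts(c);C=c["pixels"].astype(int)
m=(P[...,2]>.036)&(P[...,2]<.055)&(np.hypot(P[...,0]-.461,P[...,1]+.338)<.055)
n,l,s,_=cv2.connectedComponentsWithStats(m.astype(np.uint8));m=l==1+np.argmax(s[1:,4])
print(m.sum(),cv2.minAreaRect((P[m][:,:2]*1000).astype(np.float32)),np.median(P[m][:,2]))
E
```

```text
1.6 [ 0.46083825 -0.33836319  0.38054582] [ 4.78299226e-01  8.78196894e-01  9.58481346e-05 -2.38341452e-04] [-8.28732863e-01  4.85496981e-01  1.59406159e+00  3.07680427e-05
  1.06254717e+00 -1.40211009e+00] 0.08709329765797723
3744 ((460.83795166015625, -339.7163391113281), (55.76283645629883, 90.13748168945312), 34.05706024169922) 0.044814545904796416
```

View pics/w1.png

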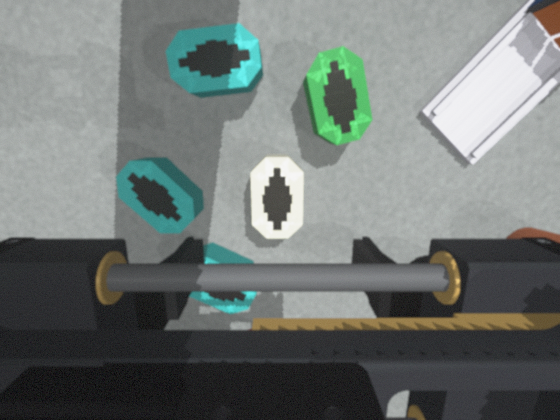

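The white mould at (277,198) is clear of its neighbours at the finger positions. The wrist fit gives 55.8 x 90.1 mm at (460.8,-339.7), 34.06°. Descending in line with that.

```bash
python3 -c "
from h import *
go(.4608,-.3394,.197,34.1)"
```

```text
[-0.022 -0.014  4.589] [-0.     -0.0004 -0.0214]
```

Emit:
move_arm(commands=[[[-0.02,-0.01,1.5,0,0,-0.021],[-0.02,-0.01,3.0,0,0,-0.021],[-0.02,-0.01,4.0,0,0,-0.021],[-0.02,-0.01,4.59,0,0,-0.021],[-0.02,-0.01,4.59,0,0,-0.021],[-0.02,-0.01,4.59,0,0,-0.021]]])

```text
time: 2.4
position: [0.4614, -0.3397, 0.198]
tool_rot: [0.468, 0.884, -0.0, 0.001]
ft_force: [0.1, -0.6, 0.5]
grip_width: 0.087
grip_force: 0.0
```

Emit:
move_arm(commands=[[[0,0,0,0,0,0],[0,0,0,0,0,0],[0,0,0,0,0,0],[0,0,0,0,0,0],[0,0,0,0,0,0],[0,0,0,0,0,0]]], claw=1, squeeze=20)

```text
time: 3.15
position: [0.461, -0.3394, 0.1975]
tool_rot: [0.468, 0.884, -0.0, 0.0]
ft_force: [-0.7, -0.8, 5.1]
grip_width: 0.0558
grip_force: 19.9
```

Emit:
move_arm(commands=[[[0,0,-0.5,0,0,0],[0,0,-1.5,0,0,0],[0,0,-2.5,0,0,0],[0,0,-3.0,0,0,0],[0,0,-3.0,0,0,0],[0,0,-3.0,0,0,0]]])

```text
time: 3.9
position: [0.4605, -0.3388, 0.3156]
tool_rot: [0.468, 0.884, 0.001, -0.001]
ft_force: [-0.6, -0.8, -4.4]
grip_width: 0.0557
grip_force: 19.9
```

```bash
python3 -c "
from h import *
print(get_obs()['q'])
go(.603,-.109,.32,-9.1)"
```

```text
[-8.29606748e-01  5.74836610e-01  1.64975775e+00  1.50777517e-04
  9.20161034e-01 -1.42666339e+00]
[ 2.749  6.174 -0.103] [-0.0015 -0.0029  0.7558]
```

Emit:
move_arm(commands=[[[2.75,6.17,-0.6,0,0,0.756],[2.75,6.17,-0.6,0,0,0.756],[2.75,6.17,-0.6,0,0,0.756],[2.75,6.17,-0.6,0,0,0.756],[2.75,6.17,-0.6,0,0,0.756],[2.75,6.17,-0.6,0,0,0.756],[2.75,6.17,-0.6,0,0,0.756],[2.75,6.17,-0.6,0,0,0.756]]])

```text
time: 4.9
position: [0.6026, -0.1107, 0.3401]
tool_rot: [0.762, 0.648, -0.001, -0.001]
ft_force: [-0.4, 0.1, -3.5]
grip_width: 0.0559
grip_force: 19.9
```

```bash
python3 - <<'E'
from h import *
o=get_obs();print(o["time"],o["position"],o["tool_rot"],o["q"],o["grip_width"])
c=camera("wrist");cv2.imwrite("pics/w2.png",c["pixels"]);P=pts(c);np.save("w2_p.npy",P);np.save("w2_c.npy",c["pixels"])
E
```

```text
4.9 [ 0.60259826 -0.11070534  0.34013643] [ 7.61508474e-01  6.48154011e-01 -6.67840872e-04 -8.80970769e-04] [-3.63797643e-01  5.88259962e-01  1.52510704e+00 -3.77168544e-04
  1.03041289e+00 -2.03123580e-01] 0.05592792778268442
```

View pics/w2.png

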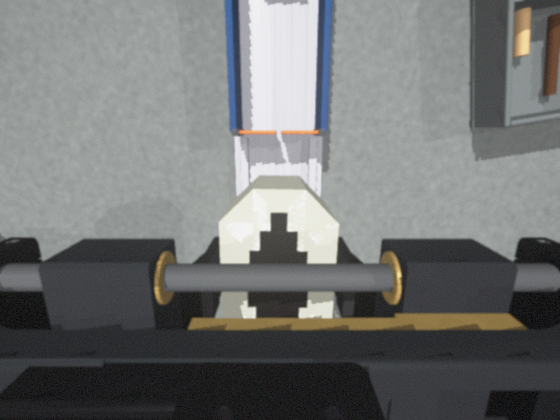

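The held mould's front end is at (280,185). Ahead of it are the flaps at (280,132), with the bay walls at u≈234 and 325 and the apron rails on both sides. Next I'll fit the carrier and the held mould from this view.

```bash
python3 - <<'E'
from h import *
P=np.load("w2_p.npy");C=np.load("w2_c.npy").astype(int);z=P[...,2]
v,u=np.mgrid[:420,:560]
a=np.radians(80.85);O=np.array([.6142,-.040])
def loc(p):
    d=p[...,:2]-O;return np.stack([d[...,0]*np.cos(a)+d[...,1]*np.sin(a),-d[...,0]*np.sin(a)+d[...,1]*np.cos(a)],-1)
L=loc(P)*1000
w=(z>.05)&(z<.06)&(u>200)&(u<350)&(v<128)
for s in(1,-1):
    k=w&(L[...,1]*s>25)
    # inner/outer edges per row
    rows=[r for r in range(4,124,4) if k[r].sum()>2]
    e=np.array([[L[r][k[r]][:,0].mean(),L[r][k[r]][:,1].min(),L[r][k[r]][:,1].max()] for r in rows])
    print(s,len(rows),e[:,0].min(),e[:,0].max(),[np.polyfit(e[:,0],e[:,i],1).round(4) for i in(1,2)],np.median(z[k]))
o=(C[...,2]>150)&(C[...,0]<100)&(u>200)&(u<350)&(v>100)&(v<160)
print("orange",o.sum(),L[o].mean(0),L[o].min(0),L[o].max(0),z[o].mean(), "slope",np.polyfit(L[o][:,1],L[o][:,0],1))
# wall near ends
k=w|((z>.05)&(z<.06)&(abs(v-130)<12)&(u>200)&(u<350));print("wall x min",np.percentile(L[k][:,0],[0,1,3]))
# plate edges on apron
for r in(142,150,158,166):
    k=(abs(u[r]-280)<80)&(z[r]>.0065)&(z[r]<.03);print(r,L[r][k][:,0].mean().round(1),L[r][k][:,1].min().round(1),L[r][k][:,1].max().round(1))
# held mould top
m=(z>.15)&(z<.19)&(u>200)&(u<350)&(v>170)&(v<235)
print("mould",m.sum(),np.median(z[m]),L[m].min(0),L[m].max(0))
for r in(226,230,234):
    k=m[r];print(L[r][k][:,0].mean(),L[r][k][:,1].min(),L[r][k][:,1].max())
print("tcp",loc(get_obs()["position"])*1000)
p=(z>.02)&(z<.06)&(u>240)&(u<318)&(v<120);print(p.sum(), L[p].min(0) if p.any() else 0)
E
```

```text
1 30 7.689272327390181 94.28534612453021 [array([-7.00000e-04,  3.61216e+01]), array([-8.00000e-04,  4.15523e+01])] 0.05547940961683373
-1 30 7.603191022996386 94.13531855733102 [array([ 8.00000e-04, -4.15456e+01]), array([-4.00000e-04, -3.59898e+01])] 0.05544300880853159
orange 48 [-1.98024865  4.93525352] [ -3.15258271 -34.31198698] [-0.55493912 33.96740863] 0.05949766287526248 slope [-1.06700539e-03 -1.97498271e+00]
wall x min [-4.82841149 -3.15077546 -3.09789138]
142 -12.2 -44.7 43.9
150 -20.2 -44.0 44.3
158 -28.3 -44.0 44.6
166 -36.5 -44.6 45.0
mould 5306 0.18712314406035663 [-48.80798644 -28.13013444] [-26.24262297  27.94765536]
-44.31059846221707 -28.130134436410955 27.588965275003986
-46.281931751035074 -27.68612040861914 27.60259708774372
-48.24922964450035 -27.756977179826386 27.83062486793417
tcp [-71.73346888   0.12889436]
76 [  9.23970642 -36.15545446]
```

```bash
cat >> h.py <<'E'
CA=np.radians(80.85);CO=np.array([.6139,-.042])
def cgo(x,y,z,dy=0):
    p=CO+np.array([x*np.cos(CA)-y*np.sin(CA),x*np.sin(CA)+y*np.cos(CA)]);go(p[0],p[1],z,-9.15+dy)
def cloc(p):
    d=np.asarray(p)[...,:2]-CO;return np.stack([d[...,0]*np.cos(CA)+d[...,1]*np.sin(CA),-d[...,0]*np.sin(CA)+d[...,1]*np.cos(CA)],-1)*1000
E
python3 -c "
from h import *
cgo(-.073,0,.2085)"
```

```text
[-0.083  0.009  3.298] [-0.0016 -0.0001 -0.0011]
```

Emit:
move_arm(commands=[[[-0.08,0.01,0.8,-0.0016,0,-0.001],[-0.08,0.01,1.6,-0.0016,0,-0.001],[-0.08,0.01,2.3,-0.0016,0,-0.001],[-0.08,0.01,2.8,-0.0016,0,-0.001],[-0.08,0.01,3.05,-0.0016,0,-0.001],[-0.08,0.01,3.2,-0.0016,0,-0.001],[-0.08,0.01,3.29,-0.0016,0,-0.001],[-0.08,0.01,3.29,-0.0016,0,-0.001]]])

```text
time: 5.95
position: [0.6034, -0.1129, 0.21]
tool_rot: [0.761, 0.649, 0.001, 0.001]
ft_force: [0.2, -0.0, -3.8]
grip_width: 0.0559
grip_force: 19.9
```

```bash
python3 -c "
from h import *
print(get_obs()['ft_force']);cgo(-.073,0,.2073)"
```

```text
[ 0.24722066 -0.02072555 -3.8121206 ]
[-0.033 -0.022  0.067] [0.0023 0.0002 0.0017]
```

Emit:
move_arm(commands=[[[-0.01,-0.01,0.04,0,0,0],[-0.01,-0.01,0.07,0,0,0],[-0.01,-0.01,0.07,0,0,0]]])

```text
time: 6.32
position: [0.6029, -0.1131, 0.2076]
tool_rot: [0.761, 0.649, 0.001, 0.001]
ft_force: [-1.3, -0.0, 3.2]
grip_width: 0.0559
grip_force: 19.9
```

Touchdown: the force went from −3.8 to +3.2 N. Releasing, then rising.

Emit:
move_arm(commands=[[[0,0,0,0,0,0],[0,0,0,0,0,0],[0,0,0,0,0,0],[0,0,0,0,0,0],[0,0,-0.5,0,0,0],[0,0,-1.5,0,0,0],[0,0,-2.5,0,0,0],[-0.5,0,-3.5,0,0,0],[-2,0,-3.5,0,0,0],[-3,0,-3.5,0,0,0],[-3,0,-3.5,0,0,0],[-3,0,-3.5,0,0,0]]], claw=-1)

```text
time: 7.82
position: [0.5834, -0.2313, 0.3476]
tool_rot: [0.761, 0.649, 0.001, 0.001]
ft_force: [1.0, -0.0, 0.2]
grip_width: 0.0869
grip_force: 0.0
```

```bash
python3 - <<'E'
from h import *
c=camera("wrist");cv2.imwrite("pics/w3.png",c["pixels"]);P=pts(c);z=P[...,2];L=cloc(P)
m=(z>.048)&(z<.06)&(L[...,0]<-10)&(L[...,0]>-150)&(abs(L[...,1])<40)
r=cv2.minAreaRect(L[m].astype(np.float32));print(m.sum(),r,np.median(z[m]),L[m].min(0),L[m].max(0))
w=(z>.05)&(z<.06)&(L[...,0]>5)
for s in(1,-1):
    k=w&(L[...,1]*s>20)&(L[...,1]*s<50);print(s,np.percentile(L[k][:,1],[1,99]))
p=(z>.025)&(z<.05)&(abs(L[...,1])<16)&(L[...,0]>100)&(L[...,0]<200)
if p.any(): print("pad",p.sum(),np.percentile(L[p][:,0],[0,2,10,50,98]))
# top-cam pad
P=np.load("top_p.npy");L=cloc(P);z=P[...,2];p=(z>.025)&(z<.054)&(abs(L[...,1])<18)&(L[...,0]>100)&(L[...,0]<205)
print(p.sum(),np.percentile(L[p][:,0],[0,2,10,50]));b=p&(np.load("top_c.npy").max(-1)<60);print(b.sum(),L[b].min(0),L[b].max(0))
o=get_obs();print(o["time"],o["position"],cloc(o["position"]),o["ft_force"])
cgo(-.140,0,.280)
E
```

```text
6902 ((-71.7945556640625, -1.1799163818359375), (56.103824615478516, 90.26290130615234), 89.19692993164062) 0.054858553185658965 [-117.07745934  -29.49998805] [-26.6011339  27.0385569]Traceback (most recent call last):
  File "<stdin>", line 7, in <module>
    return _quantile_unchecked(
        a, q, axis, out, overwrite_input, method, keepdims, weights)
    return _ureduce(a,
                    func=_quantile_ureduce_func,
    ...<5 lines>...
                    overwrite_input=overwrite_input,
                    method=method)
    r = func(a, **kwargs)
    result = _quantile(arr,
                       quantiles=q,
    ...<2 lines>...
                       out=out,
                       weights=wgt)
    slices_having_nans = np.isnan(arr[-1, ...])
                                  ~~~^^^^^^^^^
IndexError: index -1 is out of bounds for axis 0 with size 0
```

View pics/w3.png

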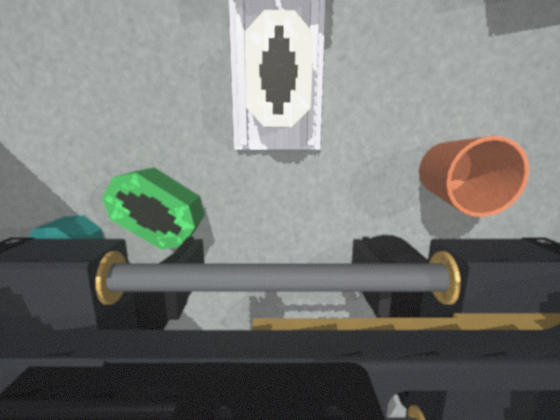

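The mould lies between the rails at (278,68). Its centre is at (−72,−1), its top is at 54.9 mm, and it is 0.8° off the lane. Next: pad estimate and the pushing start pose.

```bash
python3 - <<'E'
from h import *
P=np.load("top_p.npy");L=cloc(P);z=P[...,2];C=np.load("top_c.npy")
p=(z>.025)&(z<.053)&(abs(L[...,1])<22)&(L[...,0]>100)&(L[...,0]<205)&(C.max(-1)<70)
print(p.sum(),L[p].min(0),L[p].max(0),np.percentile(z[p],[5,50,95]),sorted(L[p][:,0].round(0)))
o=get_obs();print(o["time"],cloc(o["position"]),o["ft_force"])
cgo(-.142,-.0005,.280)
E
```

```text
61 [137.12381744 -16.22577365] [150.34424166  20.36818125] [0.03646509 0.04536165 0.04982433] [np.float64(137.0), np.float64(137.0), np.float64(137.0), np.float64(137.0), np.float64(138.0), np.float64(138.0), np.float64(138.0), np.float64(138.0), np.float64(138.0), np.float64(138.0), np.float64(139.0), np.float64(139.0), np.float64(139.0), np.float64(139.0), np.float64(139.0), np.float64(139.0), np.float64(139.0), np.float64(140.0), np.float64(140.0), np.float64(140.0), np.float64(141.0), np.float64(141.0), np.float64(141.0), np.float64(141.0), np.float64(141.0), np.float64(141.0), np.float64(142.0), np.float64(142.0), np.float64(142.0), np.float64(142.0), np.float64(143.0), np.float64(143.0), np.float64(143.0), np.float64(143.0), np.float64(143.0), np.float64(144.0), np.float64(144.0), np.float64(144.0), np.float64(144.0), np.float64(144.0), np.float64(145.0), np.float64(145.0), np.float64(145.0), np.float64(145.0), np.float64(145.0), np.float64(145.0), np.float64(146.0), np.float64(146.0), np.float64(146.0), np.float64(147.0), np.float64(147.0), np.float64(147.0), np.float64(147.0), np.float64(147.0), np.float64(148.0), np.float64(148.0), np.float64(148.0), np.float64(149.0), np.float64(149.0), np.float64(149.0), np.float64(150.0)]
7.875 [-1.91125588e+02 -2.19040691e-02] [ 0.30831645 -0.54840626 -0.01180311]
[1.227 0.012 1.683] [ 0.0016 -0.0005  0.0023]
```

Emit:
move_arm(commands=[[[1.22,0.01,1.0,0.0016,0,0.002],[1.22,0.01,1.68,0.0016,0,0.002],[1.22,0.01,1.68,0.0016,0,0.002],[1.22,0.01,1.68,0.0016,0,0.002],[1.22,0.01,1.68,0.0016,0,0.002],[1.22,0.01,1.68,0.0016,0,0.002]]], claw=1)

```text
time: 8.62
position: [0.5921, -0.184, 0.2807]
tool_rot: [0.762, 0.648, 0.0, 0.001]
ft_force: [0.3, -0.1, 0.0]
grip_width: 0.035
grip_force: 0.0
```

Emit:
move_arm(commands=[[[0,0,0.8,0,0,0],[0,0,1.5,0,0,0],[0,0,1.9,0,0,0],[0,0,1.92,0,0,0],[0,0,1.92,0,0,0]]])

```text
time: 9.25
position: [0.5922, -0.1838, 0.2036]
tool_rot: [0.761, 0.648, 0.0, 0.001]
ft_force: [0.6, -0.1, 0.7]
grip_width: 0.0005
grip_force: 0.0
```

```bash
cat >> h.py <<'E'
def st():
    o=get_obs();f=np.array(o["ft_force"]);u=np.array([np.cos(CA),np.sin(CA),0]);w=np.array([-np.sin(CA),np.cos(CA),0])
    print("t",o["time"],"c",cloc(o["position"]).round(2),"z",round(o["position"][2],4),"Fx,Fy,Fz",(f@u).round(2),(f@w).round(2),f[2].round(2),"grip",round(o["grip_width"],4))
E
python3 -c "
from h import *
st();cgo(-.115,0,.203)"
```

```text
t 9.25 c [-143.43   -1.16] z 0.2036 Fx,Fy,Fz 0.03 -0.62 0.69 grip 0.0005
[ 0.711 -0.029  0.014] [ 0.0015  0.0005 -0.0004]
```

Emit:
move_arm(commands=[[[0.15,-0.02,0.01,0,0,0],[0.3,-0.03,0.01,0,0,0],[0.45,-0.03,0.01,0,0,0],[0.6,-0.03,0.01,0,0,0],[0.75,-0.03,0.01,0,0,0],[0.9,-0.03,0.01,0,0,0],[1.05,-0.03,0.01,0,0,0],[1.2,-0.03,0.01,0,0,0],[1.35,-0.03,0.01,0,0,0],[1.5,-0.03,0.01,0,0,0],[1.65,-0.03,0.01,0,0,0],[1.8,-0.03,0.01,0,0,0]]])

```text
time: 10.75
position: [0.6024, -0.1146, 0.203]
tool_rot: [0.761, 0.649, -0.001, 0.003]
ft_force: [-3.8, -14.4, 3.8]
grip_width: 0.0005
grip_force: 7.1
```

```bash
python3 - <<'E'
from h import *
st()
c=camera("wrist");cv2.imwrite("pics/w4.png",c["pixels"]);P=pts(c);z=P[...,2];L=cloc(P)
m=(z>.05)&(z<.058)&(abs(L[...,1])<33)&(L[...,0]>-60)&(L[...,0]<60)&(c["pixels"].min(-1)>90)
print(m.sum(),L[m].min(0),L[m].max(0),np.median(z[m]))
E
```

```text
t 10.75 c [-73.47  -0.22] z 0.203 Fx,Fy,Fz -14.8 1.42 3.83 grip 0.0005
16594 [-59.99831132 -32.97524651] [30.38669361 31.28404492] 0.054658911621064774
```

View pics/w4.png

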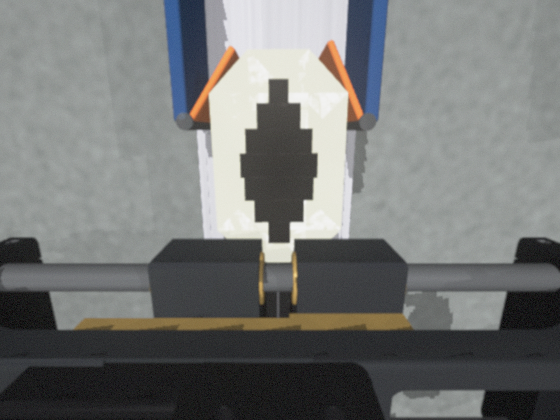

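The mould is straight and pushing both flaps open at (215,85) and (345,85). Continuing.

Emit:
move_arm(commands=[[[0.15,0,0,0,0,0],[0.3,0,0,0,0,0],[0.45,0,0,0,0,0],[0.6,0,0,0,0,0],[0.75,0,0,0,0,0],[0.9,0,0,0,0,0],[1.05,0,0,0,0,0],[1.2,0,0,0,0,0],[1.35,0,0,0,0,0],[1.5,0,0,0,0,0],[1.65,0,0,0,0,0],[1.8,0,0,0,0,0]]])

```text
time: 12.3
position: [0.6138, -0.042, 0.203]
tool_rot: [0.761, 0.649, -0.0, 0.001]
ft_force: [-1.0, -8.6, 4.6]
grip_width: 0.0001
grip_force: 4.1
```

```bash
python3 -c "
from h import *
st();cgo(.025,0,.203)"
```

```text
t 12.3 c [-0.03  0.11] z 0.203 Fx,Fy,Fz -8.62 -0.41 4.6 grip 0.0001
[ 0.626  0.003 -0.002] [0.0011 0.0021 0.0003]
```

Emit:
move_arm(commands=[[[0.1,0,0,0,0,0],[0.2,0,0,0,0,0],[0.3,0,0,0,0,0],[0.4,0,0,0,0,0],[0.5,0,0,0,0,0],[0.6,0,0,0,0,0],[0.65,0,0,0,0,0]]])

```text
time: 13.18
position: [0.6176, -0.0156, 0.2024]
tool_rot: [0.761, 0.649, -0.001, 0.0]
ft_force: [-0.6, -7.0, 2.6]
grip_width: 0.0002
grip_force: 3.5
```

```bash
python3 - <<'E'
from h import *
st()
c=camera("wrist");P=pts(c);z=P[...,2];L=cloc(P);C=c["pixels"]
cv2.imwrite("pics/w5.png",C)
p=(z>.03)&(z<.053)&(abs(L[...,1])<18)&(L[...,0]>115)&(L[...,0]<160)&(C.max(-1)<70)
if p.any():print("pad",p.sum(),np.percentile(L[p][:,0],[0,5,50,95]))
m=(z>.05)&(z<.058)&(abs(L[...,1])<28)&(L[...,0]>40)&(L[...,0]<150)&(C.min(-1)>90)
print("mould",m.sum(),L[m].min(0),np.percentile(L[m][:,0],[98,99.8,100]),np.median(z[m]))
E
```

```text
t 13.175 c [26.7   0.53] z 0.2024 Fx,Fy,Fz -6.96 -0.53 2.65 grip 0.0002
pad 3527 [136.53697896 137.01308599 140.61767579 146.96125041]
mould 16228 [ 40.12885948 -27.99135824] [126.39129063 127.97378569 128.29831293] 0.054665493284518224
```

View pics/w5.png

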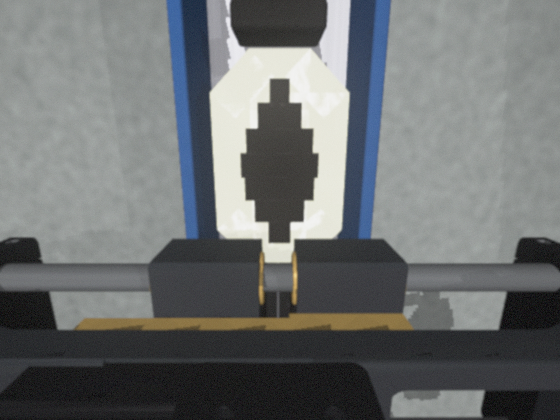

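The mould is straight in the bay. Its front is at 128 mm and the pad face at about 137, so roughly 8.7 mm remain. Creeping from here.

Emit:
move_arm(commands=[[[0.03,0,0,0,0,0],[0.06,0,0,0,0,0],[0.09,0,0,0,0,0],[0.11,0,0,0,0,0],[0.13,0,0,0,0,0],[0.14,0,0,0,0,0],[0.15,0,0,0,0,0]]])

```text
time: 14.1
position: [0.6185, -0.0099, 0.2024]
tool_rot: [0.761, 0.649, -0.001, 0.0]
ft_force: [-1.7, -6.0, 3.6]
grip_width: 0.0004
grip_force: 3.5
```

```bash
python3 -c "
from h import *
st()"
```

```text
t 14.1 c [32.48  0.52] z 0.2024 Fx,Fy,Fz -6.22 0.69 3.63 grip 0.0004
```

Emit:
move_arm(commands=[[[0.015,0,0,0,0,0],[0.03,0,0,0,0,0]]])

```text
time: 14.35
position: [0.6187, -0.0087, 0.2024]
tool_rot: [0.761, 0.649, -0.001, 0.0]
ft_force: [-0.3, -5.5, 3.3]
grip_width: 0.0007
grip_force: 3.5
```

```bash
python3 -c "
from h import *
st()"
```

```text
t 14.35 c [33.67  0.52] z 0.2024 Fx,Fy,Fz -5.44 -0.59 3.33 grip 0.0007
```

Emit:
move_arm(commands=[[[0.015,0,0,0,0,0],[0.025,0,0,0,0,0]]])

```text
time: 14.6
position: [0.6189, -0.0073, 0.2024]
tool_rot: [0.761, 0.648, -0.0, -0.0]
ft_force: [-0.1, -5.5, 4.6]
grip_width: 0.0005
grip_force: 2.5
```

Emit:
move_arm(commands=[[[0.015,0,0,0,0,0],[0.025,0,0,0,0,0]]])

```text
time: 14.85
position: [0.6191, -0.0064, 0.2024]
tool_rot: [0.761, 0.648, -0.0, 0.0]
ft_force: [-1.2, -4.8, 3.5]
grip_width: 0.0004
grip_force: 3.0
```

Emit:
move_arm(commands=[[[0.015,0,0,0,0,0],[0.025,0,0,0,0,0]]])

```text
time: 15.1
position: [0.6192, -0.0059, 0.2024]
tool_rot: [0.761, 0.649, -0.001, 0.0]
ft_force: [-0.6, -8.2, 3.9]
grip_width: 0.0006
grip_force: 3.8
```

Emit:
move_arm(commands=[[[0.015,0,0,0,0,0],[0.025,0,0,0,0,0]]])

```text
time: 15.35
position: [0.6194, -0.0053, 0.2024]
tool_rot: [0.761, 0.649, -0.001, 0.001]
ft_force: [-1.9, -10.1, 4.7]
grip_width: 0.0002
grip_force: 4.7
```

Contact: about 5 N over the ~5.3 N sliding baseline. Building up to roughly 10 N on the pad.

Emit:
move_arm(commands=[[[0.02,0,0,0,0,0],[0.04,0,0,0,0,0]]])

```text
time: 15.6
position: [0.6196, -0.0043, 0.2024]
tool_rot: [0.761, 0.649, -0.001, 0.001]
ft_force: [-2.2, -10.9, 4.1]
grip_width: 0.0009
grip_force: 6.2
```

Emit:
move_arm(commands=[[[0.015,0,0,0,0,0],[0.015,0,0,0,0,0]]])

```text
time: 15.85
position: [0.6197, -0.004, 0.2024]
tool_rot: [0.761, 0.649, -0.001, 0.001]
ft_force: [-2.1, -11.7, 4.9]
grip_width: 0.0007
grip_force: 6.2
```

Emit:
move_arm(commands=[[[0.015,0,0,0,0,0],[0.02,0,0,0,0,0],[0.02,0,0,0,0,0],[0.02,0,0,0,0,0],[0.02,0,0,0,0,0],[0.02,0,0,0,0,0],[0.02,0,0,0,0,0]]])

```text
time: 16.73
position: [0.6197, -0.0037, 0.2024]
tool_rot: [0.761, 0.649, -0.002, 0.001]
ft_force: [-3.1, -13.3, 3.6]
grip_width: 0.0009
grip_force: 7.0
```

```bash
python3 -c "
from h import *
st()"
```

```text
t 16.725 c [38.76  0.33] z 0.2024 Fx,Fy,Fz -13.63 0.9 3.6 grip 0.0009
```

Pad force is about 8–10 N and was held for over 0.5 s. Backing off a few mm, then lifting straight up.

Emit:
move_arm(commands=[[[-0.05,0,0,0,0,0],[-0.12,0,0,0,0,0],[-0.15,0,0,0,0,0],[-0.15,0,0,0,0,0],[-0.15,0,-0.3,0,0,0],[-0.15,0,-0.8,0,0,0],[-0.15,0,-1.5,0,0,0],[-0.5,0,-2.5,0,0,0],[-1.5,0,-3.5,0,0,0],[-2.5,0,-3.5,0,0,0],[-2.5,0,-3.5,0,0,0],[-2.5,0,-3.5,0,0,0]]])

```text
time: 18.23
position: [0.6038, -0.0998, 0.3431]
tool_rot: [0.762, 0.648, 0.0, -0.0]
ft_force: [0.1, -0.1, -0.2]
grip_width: 0.0005
grip_force: 0.0
```

```bash
python3 - <<'E'
from h import *
st()
c=camera("wrist");P=pts(c);z=P[...,2];L=cloc(P);C=c["pixels"]
cv2.imwrite("pics/w6.png",C)
m=(z>.05)&(z<.058)&(abs(L[...,1])<31)&(L[...,0]>40)&(L[...,0]<150)&(C.min(-1)>90)
print("mould",m.sum(),L[m].min(0),L[m].max(0),np.median(z[m]))
E
```

```text
t 18.225 c [-58.65   0.79] z 0.3431 Fx,Fy,Fz -0.11 -0.11 -0.19 grip 0.0005
mould 3731 [ 47.5827199  -28.48663892] [112.09856257  27.65504953] 0.054698284003922626
```

View pics/w6.png

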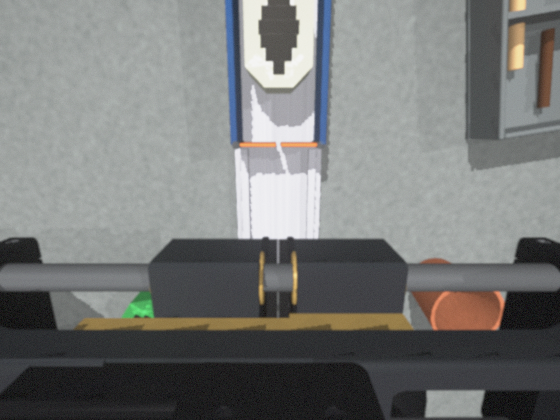

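Both flaps are shut in a straight line at (280,144), and the mould lies flat in the bay, centre about 92.6 mm past the flaps. Handing in.

```bash
python3 -c "
from h import *
print(hand_in())"
```

```text
the job is handed in; nothing more can be done
None
```

The job is handed in, with no verdict returned: the mould lies flat in the bay after about 8–10 N (estimated from the wrist force) on the pad for over half a second, both flaps are shut behind it, and no other item was touched.

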